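# Dial the reagent lock box open and hold up its shackle

### The job

Unlock the reagent box with its combination: turn the dial clockwise to the fifth mark after the long zero mark, then back anticlockwise to the third mark. Draw the U-shaped shackle straight up out of the lock case and hold it up, legs down, well clear of the box (a hand's breadth or more), so that it can be seen that the hasp is free; leave the lid closed and the other things on the bench where they are. Finish while still holding the shackle up: do not put it down or let it go.

Things in the scene. Friction and masses are not known exactly. Their poses are not given: they have to be found in the camera images.
- lockbox: Grey steel box fixed to the bench, 240 x 210 x 74 mm (x, y, z). Origin: centre of its underside; +x to its rear, +y left seen from the front. The front 80 mm is the lock case, flat top 70 mm above the bench, with the dial (axis at x -78, y -55 mm) and shackle (legs at x -78, y 18 and 66 mm). Behind it the storage part under a hinged lid, top at 74 mm
- dial (a joint): Dial angle, rad, growing clockwise from above; 0: pointer at the long zero mark (+x of the box). Marks 0.524 apart, third 1.571, fifth 2.618; starts between the zero and second mark. Clicks into a notch at each mark (0.2 N m to leave it). Stops: -0.45, 3.4. A bolt frees the shackle only if the dial turned back at the fifth mark (within 0.15) and then stands at the third (within 0.15)..
- dial_grip (a point): On the dial's axis, 90 mm above the bench, mid height of its black bar grip: 46 mm long, 12 wide, 26 high (77 to 103 mm above the bench), upright on a round flange 54 mm across (70 to 77 mm). The point turns with the dial; its x axis runs along the bar to the pointer end (white line on top and at the flange edge).
- fifth_mark (a point): The dial is ringed by 12 raised marks, 30 degrees apart; this is the fifth short one clockwise from the long zero mark, on the case top, 32 mm from the dial's axis. Fixed to the box.
- third_mark (a point): Third short raised mark clockwise from the long zero mark, on the case top, 32 mm from the dial's axis, on its -y (right) side. Fixed to the box. With the combination dialled the bolt drops and then holds the dial near this mark; otherwise the shackle lifts only 4 mm. If the fifth mark was overrun, go back to zero and dial again.
- shackle: Loose U-shaped bow of 10 mm round steel, 0.15 kg, legs down in two 12 mm holes. Origin: midway between the leg ends, 30 mm above the bench at the start (40 mm below the case top); z up, y along the bow away from the dial. Legs 48 mm apart, height 97 mm (top at 127 mm). The outer leg also passes through a 14 mm hole in the lid's hasp tongue. Clear of the case once raised 45 mm.
- shackle_grip (a point): Middle of the shackle's straight top bar (20 mm straight, along y of the shackle), on its centre line, 92 mm above the shackle's origin, 122 mm above the bench at the start. The bar is 10 mm thick along x of the shackle.
- lid (a joint): Lid of the box, hinged at its rear edge: 0 closed, grows to 1.8 rad as it opens. Its flat hasp tongue, 32 mm wide and 4 mm thick, lies on the lock case round the outer leg of the shackle.
- register: Dark blue notebook, 210 x 152 x 14 mm, lying to the left of the box. Bystander. Origin: centre of its underside.
- buffer_bottle: Clear bottle with a blue cap, 60 mm across, 128 mm tall, standing left of the box, farther back. Bystander. Origin: centre of its underside.
- vial_block: White block with a few capped vials, 50 x 120 x 43 mm, to the right of the box. Bystander. Origin: centre of its underside.
- marker: White marker pen with a black cap, 135 mm long, lying to the right, farther back. Bystander. Origin: centre of its underside.
Mind the look-alikes: they are no part of the job. There is more than one size of the shackle; the one meant has the size given above.

How it is judged:
By the outcome, as a careful person would: the job done as asked, in the order asked, and still so for the second after the job is handed in, while the arm keeps its last pose, push and grip.
It also fails if it takes over 48 s, if anything falls off the work surface, if the arm or the gripper's body presses on something with over 40 N, if the wrist force passes 120 N, or if a joint passes its speed limit or range.

### The arm

A 7-joint arm with a two-finger parallel gripper is mounted at the origin on a cart in front of the work surface, level with it; the furniture and walls round the work are solid. World frame = base frame: x ahead of the robot, y to its left, z up, the work surface at z = 0. Lengths are in m, angles in degrees, forces in N, time in s.
With the tool pointing down it reaches from about 0.425 to 0.875 m from the base axis. Payload 4.7 kg.
Tool frame: the origin (TCP) lies midway between the tips of the shut fingers; the grasp point (between the pads) lies 19 mm behind it; z points along the fingers, y is the line along which they close (so a half turn about z gives the same grasp; the last joint's range is limited). The gripper opens to 87 mm and grips with 3 to 60 N. Pads are 19 mm wide; open, the fingers measure 117 mm over their backs; the gripper's body (75 mm by 190 mm) begins 51 mm behind the grasp point.
Start: joints at [76.095, 18.392, -4.016, 83.108, 1.295, 78.541, -3.26], TCP at [0.165, -0.629, 0.223] pointing down, gripper open.
Joint ranges: [-163.93, 163.93], [-17.29, 119.83], [-79.2, 71.16], [3.27, 140.29], [-89.18, 269.18], [5.43, 117.66], [-154.24, 154.24]. Speed limits (degrees/s): [147.25, 147.25, 180, 180, 180, 180, 180].

### API

Orientations are given as [roll, pitch, yaw] about the fixed x, y, z axes, in that order (R = Rz(yaw) Ry(pitch) Rx(roll)).
In Python, from cell import env, viewer, boxes_of, masks_of gives the robot as it stands. The module is installed in compiled form; this text tells all that it offers.
- The arm moves only by the tool apply_moves, never from a script. Its argument "moves" is a list of rows, each a list of 7 numbers: the shift along the tool's x, y, z scaled (see below), then the turn, a rotation vector about the tool's x, y, z scaled (see below), then the opening, from 0 (shut) to 1 (fully open). A call has 1 to 20 rows; each row is the pose to reach, as a shift and turn from the pose commanded when the call began, along the tool's axes at that moment; what a row does not reach only later rows make up. The controller multiplies each number of a shift by 0.2 m and each number of a turn by 1.5 rad. A row lasts 1/10 s, in which the tool goes at most 50 mm and 8.59 degrees, less where a joint would pass 70% of its speed; a pose out of reach is approached as far as the arm can. A call with a number of a shift or a turn outside -1 to 1 is refused whole. A call with a gripper value outside its range is refused whole. The fingers move at their own pace and stop on an object; "grip_force" is the grip in N (left out, the last holds). Time passes only in rows, so rows that repeat a pose let the fingers close. It gives the time, the measured TCP pose, the force, the opening and the grip force at its end, in the units of the state.
- env.get_obs(): the state, without advancing time (a new reading comes with each control period).
- viewer.read_camera(name): name is "side" or "top"; returns the picture (480x640x3 uint8, red, green, blue); there is no depth.
- viewer.get_calibration(name): a dict with "fov_y" (degrees; the focal length in pixels is half the picture's height over the tangent of half this angle, whatever the lens; pixels are square), "cx", "cy" (the principal point, pixels), "position" and "orientation" of the camera in the world. Camera axes: x right, y up, looking along -z (the intrinsics and any distortion apply to the point x, -y, -z); pixel columns grow to the right and rows downward; lengths in m; the calibration is good to about 2 mm. A picture is of the moment at which its call begins. get_calibration takes no time and is no camera call.
- env.sign_off(): hands the job in; it is judged then, once.
Trained networks look in the newest picture that a camera, given by its name, has taken for a name from the list of things; names that differ only in an ending like _2 or _b are one class to them, and where a whole thing is asked for, a point or a joint stands for the part that bears it (a point fixed in the world has none). Each returns a list of dicts, best first, with "conf" (0 to 1); they miss things now and then, are a little off and sometimes report something else, mostly with a low value. They report only what shows in the picture. A call takes as long as a camera call. They do not tell look-alikes from the thing itself.
- boxes_of(camera, target): "location" ([column, row] in pixels, amid what is visible of it).
- masks_of(camera, target): "pixels" (480x640 bool, what is visible of it) and "location" ([column, row] in pixels, amid what is visible of it).
The state is a dict: "time_s": time; "qpos": joint angles; "joint_velocities": joint speeds; "effort": joint torques, N m; "tool_pos": TCP position; "tool_rot": TCP orientation; "force": force on the tool from outside, world axes, zero at the start; "wrist_torque": the same for the moment, N m; "grip_width": finger opening in m; "grasp_force": force on a finger pad.
Only numpy, scipy, OpenCV 4.12 (cv2) and the standard library are available. Lean on these libraries where they do the work, as an engineer would, in place of code of your own. Each camera call takes 0.05 s, during which the arm holds its last target. There are 200 camera calls.

## Working session

There is one attempt and no reset: what is moved stays moved. The work goes in short steps, Python scripts to look and compute and a tool call to move; the robot and the scene stay as the last step left them, time stands still between calls to the robot, and variables do not carry over. Pictures are saved under pics/ and viewed, at most 10 in all, crops included, and the job is handed in when it is done.

Besides the shell and the picture viewer there is one more tool, called after ">>>" by a JSON object that holds its "api" and its "payload". apply_moves: Moves the arm, as the interface text tells. Shifts and turns lie within -1 to 1; 1 stands for 0.2 m of shift or 1.5 rad of turn. Its arguments: {"type":"object","properties":{"moves":{"type":"array","items":{"type":"array","items":{"type":"number","minimum":-1,"maximum":1}}},"grip_force":{"type":"number"}},"required":["moves"]}

```bash
mkdir -p pics; python3 - <<'E'
from cell import env, viewer, boxes_of, masks_of
import cv2,numpy as np
print(env.get_obs())
for c in("side","top"):
    im=viewer.read_camera(c); cv2.imwrite(f"pics/{c}0.png",im[:,:,::-1]); print(c,viewer.get_calibration(c))
    for t in("lockbox","dial_grip","shackle","shackle_grip","third_mark","fifth_mark"):
        print(t,[(np.round(d["location"]).tolist(),round(d["conf"],2)) for d in boxes_of(c,t)][:4])
E
```

```text
{'time_s': 0.0, 'qpos': array([76.09289549, 18.43763912, -4.01385404, 83.17644623,  1.29604305,
       78.54071781, -3.26216893]), 'joint_velocities': array([ 0.05489317,  0.00846472,  0.03124922, -0.01838908, -0.04584797,
        0.02510652,  0.02805519]), 'effort': array([ 7.24035181e-05, -4.91292071e+01, -4.03772732e-01, -3.12525809e+01,
       -6.40113931e-02,  4.37561644e-02,  1.41143446e-04]), 'tool_pos': array([ 0.1648895 , -0.62815349,  0.22146387]), 'tool_rot': array([-1.79890494e+02,  7.41505687e-03,  1.47133428e+01]), 'force': array([-0.9869314 ,  0.54372508,  0.17152779]), 'wrist_torque': array([-0.01791345, -0.00189258, -0.05981123]), 'grasp_force': 0.0, 'grip_width': 0.08686673773111746}
side {'fov_y': 54.67124881548866, 'cx': 311.48080326595857, 'cy': 245.97665014670227, 'position': array([ 0.15568847, -0.31249582,  0.9348891 ]), 'orientation': array([ 33.65411016,  -0.93909351, -47.25911944])}
lockbox [([316.0, 242.0], 0.7)]
dial_grip [([324.0, 268.0], 0.75)]
shackle [([223.0, 272.0], 0.82), ([284.0, 241.0], 0.79)]
shackle_grip [([221.0, 275.0], 0.58), ([280.0, 240.0], 0.47)]
third_mark [([316.0, 240.0], 0.92)]
fifth_mark [([317.0, 239.0], 0.77)]
top {'fov_y': 46.623993779029604, 'cx': 314.6350740235637, 'cy': 235.53200701546305, 'position': array([0.35815217, 0.0266052 , 1.25262533]), 'orientation': array([ 11.86881458,  -0.13170075, -85.22563957])}
lockbox [([293.0, 228.0], 0.64), ([456.0, 195.0], 0.42)]
dial_grip [([326.0, 255.0], 0.91)]
shackle [([260.0, 327.0], 0.88), ([279.0, 263.0], 0.54)]
shackle_grip [([262.0, 323.0], 0.72), ([281.0, 262.0], 0.6)]
third_mark [([295.0, 226.0], 0.9)]
fifth_mark [([297.0, 227.0], 0.84)]
```

View pics/side0.png

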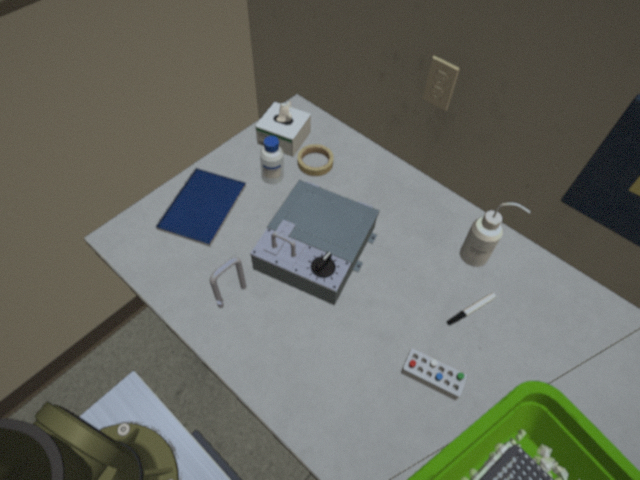

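View pics/top0.png

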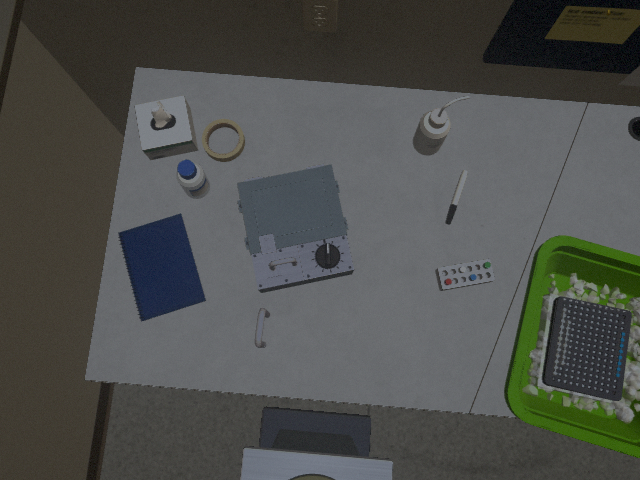

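The top view shows two bows: a loose one on the bench at (260,327), and one in the lock case at (283,263). In the side view they are at (228,280) and (284,242). The one in the lock case fits the description, because it passes through the hasp and stands beside the dial at (327,257). I'll confirm that with a crop.

```bash
cat > h.py <<'E'
import cv2,numpy as np
from scipy.spatial.transform import Rotation as R
from cell import env, viewer
def cam(c):
    k=viewer.get_calibration(c); f=240/np.tan(np.radians(k["fov_y"]/2))
    return np.array(k["position"]),R.from_euler("xyz",k["orientation"],degrees=True).as_matrix(),f,k["cx"],k["cy"]
def proj(c,P):
    p,M,f,cx,cy=cam(c); q=(np.atleast_2d(P)-p)@M
    return np.c_[cx+f*q[:,0]/-q[:,2],cy-f*q[:,1]/-q[:,2]]
def ray(c,uv):
    p,M,f,cx,cy=cam(c); d=M@np.array([(uv[0]-cx)/f,-(uv[1]-cy)/f,-1]); return p,d
def atz(c,uv,z):
    p,d=ray(c,uv); return p+d*(z-p[2])/d[2]
def tow(pose,L):  # box pose x,y,yaw(deg)
    L=np.atleast_2d(L); a=np.radians(pose[2]); M=np.array([[np.cos(a),-np.sin(a),0],[np.sin(a),np.cos(a),0],[0,0,1]])
    return L@M.T+[pose[0],pose[1],0]
def crop(c,im,x,y,w,h,s): return cv2.resize(im[y:y+h,x:x+w],None,fx=s,fy=s,interpolation=cv2.INTER_CUBIC)
E
python3 - <<'E'
from h import *
a=crop("top",cv2.imread("pics/top0.png"),225,150,140,150,4); b=crop("side",cv2.imread("pics/side0.png"),245,175,140,130,4)
a=cv2.resize(a,(400,429)); b=cv2.resize(b,(400,371))
a=crop("top",cv2.imread("pics/top0.png"),240,220,120,75,6.6)[:295,:792]; b=crop("side",cv2.imread("pics/side0.png"),240,215,150,56+30,5.2)[:,:780]
o=np.zeros((600,800,3),np.uint8)
a=crop(0,cv2.imread("pics/top0.png"),230,160,130,135,3); b=crop(0,cv2.imread("pics/side0.png"),250,180,130,120,3)
a=crop(0,cv2.imread("pics/top0.png"),245,230,115,62,6.9)[:,:793]; 
a=cv2.resize(cv2.imread("pics/top0.png")[225:295,240:360],(514,300),interpolation=2)
b=cv2.resize(cv2.imread("pics/side0.png")[215:305,245:365],(400,300),interpolation=2)
o[:300,:514]=a; o[300:,:400]=b; o=cv2.convertScaleAbs(o,alpha=1.7)
cv2.imwrite("pics/crop.png",o)
d1,d2=ray("top",(326,255)),ray("side",(323,264))
for n,u,v in(("dial",(327,256),(323,266)),):
    print(atz("top",u,.077),atz("side",v,.077))
C=[(237,182),(331,166)]; print([atz("top",c,.074) for c in C], atz("top",(259,288),.07),atz("top",(353,270),.07))
print("side",atz("side",(312,182),.074),atz("side",(379,211),.074),atz("side",(252,250),.07),atz("side",(335,291),.07))
E
```

```text
[0.56219719 0.01437614 0.077     ] [0.56369397 0.01152277 0.077     ]
[array([0.71115358, 0.22525177, 0.074     ]), array([0.76551378, 0.02143919, 0.074     ])] [0.48250513 0.15302084 0.07      ] [ 0.53775219 -0.04359627  0.07      ]
side [0.72559556 0.19320419 0.074     ] [0.7679542 0.0177677 0.074    ] [0.48969716 0.1566621  0.07      ] [ 0.53865307 -0.04530523  0.07      ]
```

View pics/crop.png

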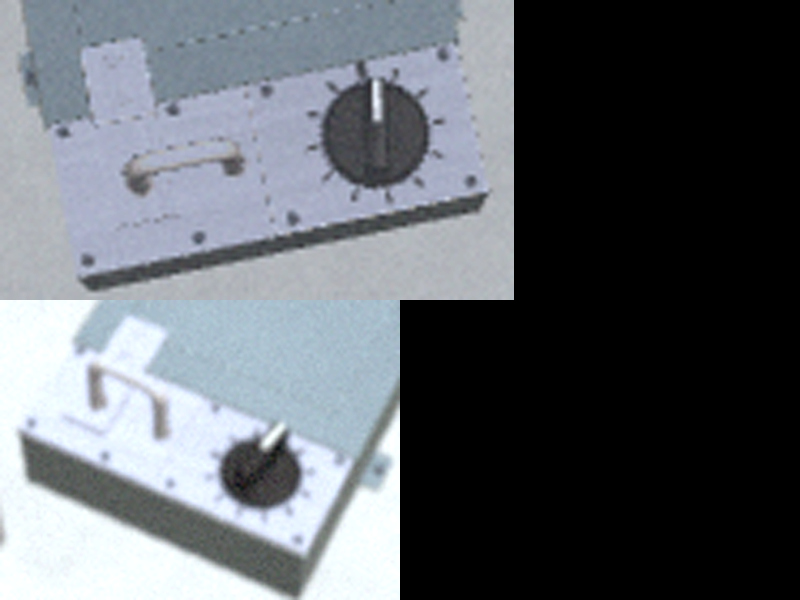

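The crop confirms it: the bow standing in the lock case beside the hasp tongue is the target. The dial pointer sits a little clockwise of the long zero mark. Next I'll fit the box pose from these points.

```bash
python3 - <<'E'
from h import *
from scipy.optimize import least_squares
T=[((-78,-55,77),(327.55,256.05)),((-120,-105,70),(353.9,269.4)),((-120,105,70),(258.7,290)),((-40,105,70),(251.7,254.2)),((-40,-105,70),(347.4,234.8)),((120,-105,74),(331.5,166)),((120,105,74),(237,182)),
((-46,-55,71),(324.5,241.5))]
S=[((-78,-55,77),(323,266)),((-120,-105,70),(335,291.5)),((-120,105,70),(251.2,254)),((120,-105,74),(379,211))]
def f(x):
    return np.r_[(proj("top",tow(x[:3],np.array([a for a,_ in T])/1e3))-[b for _,b in T]).ravel(),(proj("side",tow(x[:3],np.array([a for a,_ in S])/1e3))-[b for _,b in S]).ravel()]
r=least_squares(f,[.62,.09,15],loss="soft_l1"); x=r.x; print(x,np.round(f(x).reshape(-1,2),1).tolist())
d=tow(x,[-.078,-.055,.077])[0]; s=tow(x,[-.078,.042,.122])[0]; print("dial",d,"shackle",s)
# pointer: white line tip/inner on top of the bar (z .103)
im=cv2.imread("pics/top0.png").astype(int); g=im.min(2)
tip=atz("top",(240+376/4.283,225+80/4.283),.103); inn=atz("top",(240+377/4.283,225+120/4.283),.103); print(tip,inn,tip-inn)
u=tip-d; print("pointer yaw",np.degrees(np.arctan2(u[1],u[0])),np.degrees(np.arctan2(*(tip-inn)[1::-1])), "box yaw",x[2])
print("pred top/side shackle grip",proj("top",s),proj("side",s))
for c in("top","side"): print(c,proj(c,tow(x,[[-.078,.018,.07],[-.078,.066,.07],[-.078,.042,.122]])).round(1).tolist())
E
```

```text
[ 0.62307692  0.08713586 16.31719146] [[0.4, -0.7], [0.8, 0.9], [-0.4, -0.1], [-0.1, -0.7], [-0.6, -0.3], [0.2, -0.9], [1.5, 1.2], [0.4, 0.1], [-0.3, -0.2], [0.3, 0.5], [-2.2, -0.2], [-0.8, -0.5]]
dial [0.56367119 0.01243674 0.077     ] shackle [0.53641858 0.10552968 0.122     ]
[0.58401599 0.01506055 0.103     ] [0.56418113 0.01301009 0.103     ] [0.01983486 0.00205045 0.        ]
pointer yaw 7.348696621447945 5.90205878371718 box yaw 16.317191460578773
pred top/side shackle grip [[282.30819291 260.95477387]] [[282.38001264 237.08205769]]
top [[294.6, 262.6], [272.6, 267.1], [282.3, 261.0]]
side [[292.8, 254.6], [273.7, 246.3], [282.4, 237.1]]
```

>>> {"api": "apply_moves", "payload": {"moves": [[0.91,-0.86,0,0,0,-0.667,0.6],[0.91,-0.86,0,0,0,-0.667,0.6],[0.91,-0.86,0,0,0,-0.667,0.6],[0.91,-0.86,0,0,0,-0.667,0.6],[0.91,-0.86,0,0,0,-0.667,0.6],[0.91,-0.86,0,0,0,-0.667,0.6],[0.91,-0.86,0,0,0,-0.667,0.6]]}}

```text
time_s: 1.4
tool_pos: [0.2988, -0.4146, 0.2232]
tool_rot: [180.0, 0.1, 72.6]
force: [-1.3, 0.3, -0.0]
grip_width: 0.053
grasp_force: 0.0
```

```bash
cat >> h.py <<'E'
def go(target,yaw):
    "print shift and turn numbers from the measured pose to target with tool down, tool x at yaw"
    o=env.get_obs(); M=R.from_euler("xyz",o["tool_rot"],degrees=True).as_matrix(); p=o["tool_pos"]
    N=R.from_euler("xyz",[180,0,yaw],degrees=True).as_matrix()
    print("t",round(o["time_s"],2),"pos",p.round(4),"rot",o["tool_rot"].round(2),"F",o["force"].round(1),"T",o["wrist_torque"].round(2),"q",o["qpos"].round(0),"w",round(o["grip_width"],4))
    print("shift",(M.T@(np.array(target)-p)/.2).round(3),"turn",(R.from_matrix(M.T@N).as_rotvec()/1.5).round(3))
E
python3 -c "
from h import *
go([.5637,.0124,.2],186.5)"
```

```text
t 1.4 pos [ 0.2988 -0.4146  0.2232] rot [1.7996e+02 7.0000e-02 7.2570e+01] F [-1.3  0.3 -0. ] T [-0.04 -0.05  0.  ] q [ 68.   2. -17. 102.   1.  76.  33.] w 0.053
shift [2.434 0.624 0.113] turn [-1.000e-03  1.000e-03 -1.326e+00]
```

>>> {"api": "apply_moves", "payload": {"moves": [[0.97,0.25,0.05,0,0,-0.66,0.6],[0.97,0.25,0.05,0,0,-0.66,0.6],[0.97,0.25,0.05,0,0,-0.66,0.6],[0.97,0.25,0.05,0,0,-0.66,0.6],[0.97,0.25,0.05,0,0,-0.66,0.6],[0.97,0.25,0.05,0,0,-0.66,0.6],[0.97,0.25,0.05,0,0,-0.66,0.6]]}}

```text
time_s: 2.1
tool_pos: [0.4051, -0.2465, 0.2128]
tool_rot: [-180.0, 0.0, 129.1]
force: [-0.2, -1.0, -0.0]
grip_width: 0.0525
grasp_force: 0.0
```

```bash
python3 -c "
from h import *
go([.5637,.0124,.2],186.5)"
```

```text
t 2.1 pos [ 0.4051 -0.2465  0.2128] rot [-1.7998e+02  4.0000e-02  1.2913e+02] F [-0.2 -1.  -0. ] T [-0.   -0.13  0.05] q [ 57.  -2. -28. 107.  -1.  75.  68.] w 0.0525
shift [0.504 1.432 0.063] turn [-0.     0.    -0.668]
```

>>> {"api": "apply_moves", "payload": {"moves": [[0.34,0.95,0.05,0,0,-0.45,0.6],[0.34,0.95,0.05,0,0,-0.45,0.6],[0.34,0.95,0.05,0,0,-0.45,0.6],[0.34,0.95,0.05,0,0,-0.45,0.6],[0.34,0.95,0.05,0,0,-0.45,0.6],[0.34,0.95,0.05,0,0,-0.45,0.6]]}}

```text
time_s: 2.7
tool_pos: [0.5109, -0.0731, 0.2026]
tool_rot: [180.0, -0.0, 167.7]
force: [-0.2, -1.1, 0.2]
grip_width: 0.0521
grasp_force: 0.0
```

```bash
python3 -c "
from h import *
go([.5637,.0124,.14],186.5)"
```

```text
t 2.7 pos [ 0.5109 -0.0731  0.2026] rot [179.98  -0.   167.67] F [-0.2 -1.1  0.2] T [ 0.03 -0.11 -0.05] q [ 44.   5. -40. 102.   3.  74.  80.] w 0.0521
shift [-0.167  0.474  0.313] turn [ 0.     0.    -0.219]
```

>>> {"api": "apply_moves", "payload": {"moves": [[-0.167,0.474,0.3,0,0,-0.219,0.6],[-0.167,0.474,0.3,0,0,-0.219,0.6],[-0.167,0.474,0.3,0,0,-0.219,0.6],[-0.167,0.474,0.3,0,0,-0.219,0.6],[-0.167,0.474,0.3,0,0,-0.219,0.6]]}}

```text
time_s: 3.2
tool_pos: [0.5633, 0.0081, 0.1427]
tool_rot: [-179.9, -0.1, -174.0]
force: [-0.1, -1.1, 0.5]
grip_width: 0.0523
grasp_force: 0.0
```

```bash
python3 - <<'E'
from h import *
go([.5637,.0124,.08],186.5)
a=viewer.read_camera("top")[:,:,::-1]; b=viewer.read_camera("side")[:,:,::-1]
o=np.zeros((600,800,3),np.uint8)
o[:,:400]=cv2.resize(a[210:330,270:350],(400,600),interpolation=2); o[:,400:]=cv2.resize(b[190:310,270:350],(400,600),interpolation=2)
cv2.imwrite("pics/hover.png",cv2.convertScaleAbs(o,alpha=1.6))
E
```

```text
t 3.2 pos [0.5633 0.0081 0.1427] rot [-1.7992e+02 -5.0000e-02 -1.7398e+02] F [-0.1 -1.1  0.5] T [ 0.09 -0.15 -0.02] q [ 35.  16. -45. 100.  12.  69.  83.] w 0.0523
shift [-0.004  0.022  0.313] turn [-0.001 -0.001 -0.006]
```

View pics/hover.png

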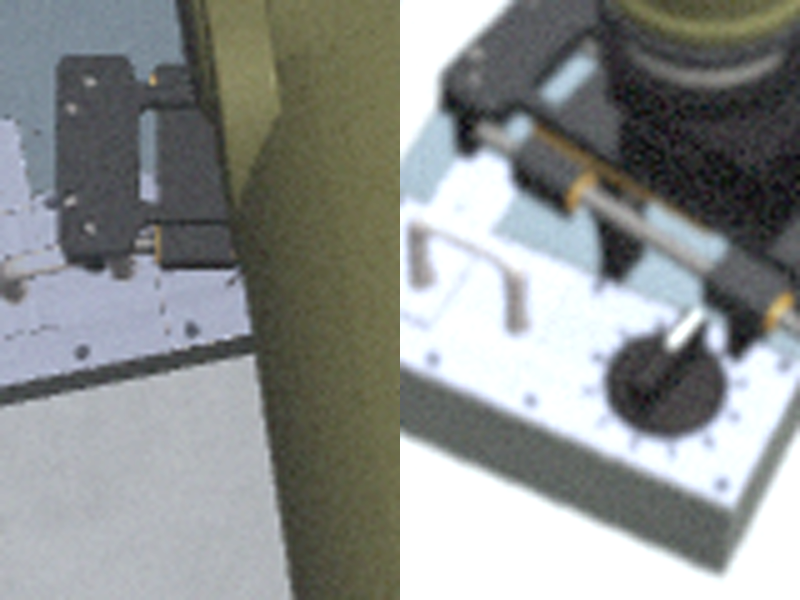

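The fingers straddle the bar, which shows at about (665,360) in the right half of the crop, and they clear the shackle. Next I descend and close.

>>> {"api": "apply_moves", "payload": {"moves": [[0,0.02,0.15,0,0,-0.006,0.6],[0,0.02,0.31,0,0,-0.006,0.6],[0,0.02,0.31,0,0,-0.006,0.6],[0,0.02,0.31,0,0,-0.006,0.6]]}}

```text
time_s: 3.7
tool_pos: [0.5632, 0.0128, 0.0815]
tool_rot: [-179.9, 0.0, -173.4]
force: [-0.3, -0.2, 0.3]
grip_width: 0.052
grasp_force: 0.0
```

>>> {"api": "apply_moves", "payload": {"moves": [[0,0,0,0,0,0,0],[0,0,0,0,0,0,0],[0,0,0,0,0,0,0],[0,0,0,0,0,0,0],[0,0,0,0,0,0,0],[0,0,0,0,0,0,0],[0,0,0,0,0,0,0]], "grip_force": 15}}

```text
time_s: 4.4
tool_pos: [0.5632, 0.0142, 0.0806]
tool_rot: [-180.0, -0.0, -173.2]
force: [-0.3, 0.8, 0.9]
grip_width: 0.0119
grasp_force: 15.0
```

```bash
python3 - <<'E'
from h import *
go([.5637,.0124,.08],186.5)
E
```

```text
t 4.4 pos [0.5632 0.0142 0.0806] rot [-1.7999e+02 -1.0000e-02 -1.7322e+02] F [-0.3  0.8  0.9] T [ 0.09 -0.08 -0.01] q [ 33.  20. -44. 104.  15.  62.  81.] w 0.0119
shift [-0.002 -0.009  0.003] turn [-0.    -0.     0.003]
```

>>> {"api": "apply_moves", "payload": {"moves": [[0,0,0,0,0,0,0],[0,0,0,0,0,0,0],[0,0,0,0,0,0.05,0],[0,0,0,0,0,0.1,0],[0,0,0,0,0,0.15,0],[0,0,0,0,0,0.2,0],[0,0,0,0,0,0.25,0],[0,0,0,0,0,0.3,0],[0,0,0,0,0,0.35,0],[0,0,0,0,0,0.35,0]], "grip_force": 50}}

```text
time_s: 5.4
tool_pos: [0.5636, 0.0146, 0.0806]
tool_rot: [-180.0, 0.1, 156.8]
force: [1.3, 0.4, -0.1]
grip_width: 0.0119
grasp_force: 50.0
```

```bash
python3 - <<'E'
from h import *
go([.5637,.0132,.08],16.3-150+180)
E
```

```text
t 5.4 pos [0.5636 0.0146 0.0806] rot [-1.8000e+02  7.0000e-02  1.5685e+02] F [ 1.3  0.4 -0.1] T [ 0.07 -0.42  0.91] q [ 29.  19. -39. 104.  13.  62.  53.] w 0.0119
shift [-0.003 -0.006  0.003] turn [1.000e-03 1.000e-03 1.286e+00]
```

>>> {"api": "apply_moves", "payload": {"moves": [[0,0,0,0,0,0.05,0],[0,0,0,0,0,0.1,0],[0,0,0,0,0,0.15,0],[0,0,0,0,0,0.2,0],[0,0,0,0,0,0.25,0],[0,0,0,0,0,0.3,0],[0,0,0,0,0,0.35,0],[0,0,0,0,0,0.4,0],[0,0,0,0,0,0.45,0],[0,0,0,0,0,0.5,0],[0,0,0,0,0,0.55,0],[0,0,0,0,0,0.6,0],[0,0,0,0,0,0.65,0],[0,0,0,0,0,0.7,0],[0,0,0,0,0,0.7,0]]}}

```text
time_s: 6.9
tool_pos: [0.564, 0.0153, 0.0806]
tool_rot: [179.9, -0.0, 96.8]
force: [4.4, 2.0, -1.5]
grip_width: 0.0123
grasp_force: 50.0
```

```bash
python3 - <<'E'
from h import *
go([.5637,.0132,.08],16.3-150+180)
b=viewer.read_camera("side")[:,:,::-1]
cv2.imwrite("pics/turn1.png",cv2.convertScaleAbs(cv2.resize(b[200:320,250:390],(700,600),interpolation=2),alpha=1.6))
E
```

```text
t 6.9 pos [0.564  0.0153 0.0806] rot [ 1.7988e+02 -3.0000e-02  9.6750e+01] F [ 4.4  2.  -1.5] T [ 0.37 -0.84  0.99] q [ 21.  17. -30. 104.   9.  61.  -5.] w 0.0123
shift [-0.01  -0.003  0.003] turn [ 0.001 -0.001  0.587]
```

View pics/turn1.png

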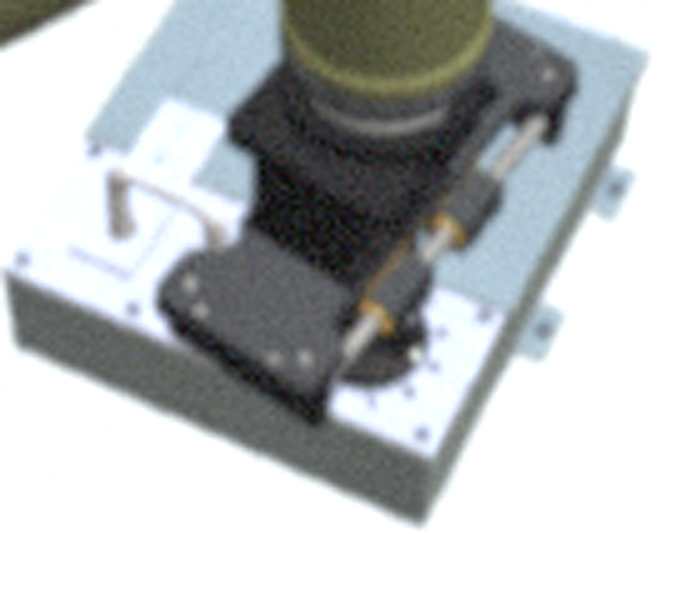

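The pointer's white mark is at (415,353), close to the third mark, so the dial is following the gripper. I continue to the fifth.

>>> {"api": "apply_moves", "payload": {"moves": [[0,0,0,0,0,0.04,0],[0,0,0,0,0,0.08,0],[0,0,0,0,0,0.12,0],[0,0,0,0,0,0.16,0],[0,0,0,0,0,0.2,0],[0,0,0,0,0,0.24,0],[0,0,0,0,0,0.28,0],[0,0,0,0,0,0.32,0],[0,0,0,0,0,0.36,0],[0,0,0,0,0,0.4,0],[0,0,0,0,0,0.44,0],[0,0,0,0,0,0.48,0],[0,0,0,0,0,0.52,0],[0,0,0,0,0,0.555,0],[0,0,0,0,0,0.575,0],[0,0,0,0,0,0.575,0],[0,0,0,0,0,0.575,0]], "grip_force": 60}}

```text
time_s: 8.65
tool_pos: [0.5647, 0.015, 0.0806]
tool_rot: [179.9, -0.2, 47.2]
force: [5.6, 2.8, -3.3]
grip_width: 0.0117
grasp_force: 60.0
```

```bash
python3 - <<'E'
from h import *
go([.5637,.0132,.08],16.3-150+180)
o=np.zeros((600,800,3),np.uint8)
for i,(c,x,y) in enumerate((("side",280,215),("top",285,210))):
    b=viewer.read_camera(c)[:,:,::-1]
    o[:,400*i:400*i+400]=cv2.resize(b[y:y+105,x:x+70],(400,600),interpolation=2)
cv2.imwrite("pics/turn2.png",cv2.convertScaleAbs(o,alpha=1.7))
P=[.5637,.0135]
for k in (3,4,5,6):
    a=np.radians(16.3-30*k); q=proj("side",[P[0]+.032*np.cos(a),P[1]+.032*np.sin(a),.071])[0]; e=proj("side",[P[0]+.026*np.cos(a),P[1]+.026*np.sin(a),.077])[0]
    print(k,"mark",((q-[280,215])*5.714).round(),"flange edge",((e-[280,215])*5.714).round())
E
```

```text
t 8.65 pos [0.5647 0.015  0.0806] rot [179.94  -0.2   47.15] F [ 5.6  2.8 -3.3] T [ 0.42 -1.21 -0.07] q [ 16.  16. -23. 104.   7.  61. -52.] w 0.0117
shift [-0.01   0.002  0.003] turn [ 0.001 -0.002  0.01 ]
3 mark [318. 330.] flange edge [304. 315.]
4 mark [289. 358.] flange edge [281. 338.]
5 mark [248. 370.] flange edge [247. 348.]
6 mark [204. 362.] flange edge [212. 341.]
```

View pics/turn2.png

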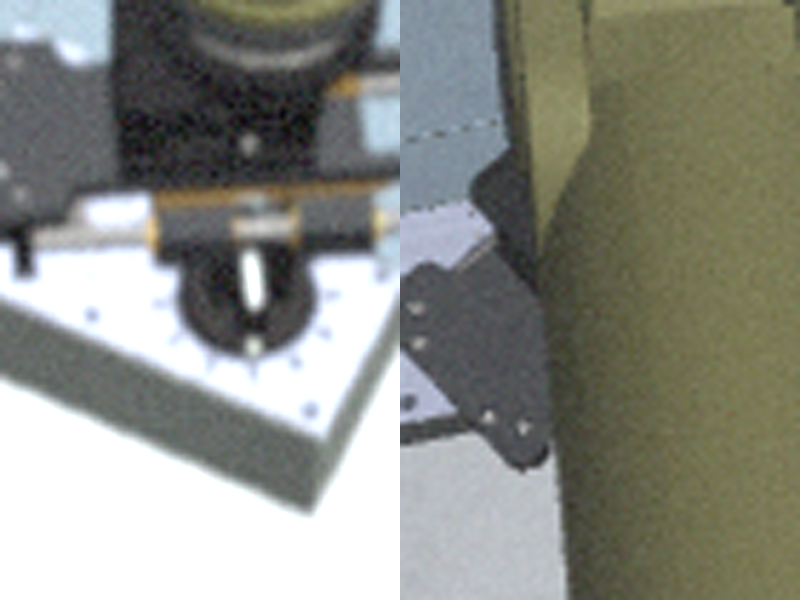

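The pointer's white dot at (254,346) lines up with the fifth mark at (253,368), and the torque is near zero, so the dial is in the notch. Now I turn it back to the third.

>>> {"api": "apply_moves", "payload": {"moves": [[0,0,0,0,0,-0.05,0],[0,0,0,0,0,-0.1,0],[0,0,0,0,0,-0.15,0],[0,0,0,0,0,-0.2,0],[0,0,0,0,0,-0.25,0],[0,0,0,0,0,-0.3,0],[0,0,0,0,0,-0.35,0],[0,0,0,0,0,-0.4,0],[0,0,0,0,0,-0.45,0],[0,0,0,0,0,-0.5,0],[0,0,0,0,0,-0.55,0],[0,0,0,0,0,-0.6,0],[0,0,0,0,0,-0.64,0],[0,0,0,0,0,-0.67,0],[0,0,0,0,0,-0.69,0],[0,0,0,0,0,-0.69,0],[0,0,0,0,0,-0.69,0]]}}

```text
time_s: 10.45
tool_pos: [0.5639, 0.0149, 0.0806]
tool_rot: [179.9, -0.0, 106.4]
force: [4.6, 3.9, -2.5]
grip_width: 0.0117
grasp_force: 60.0
```

```bash
python3 - <<'E'
from h import *
go([.5637,.0142,.08],106.3)
E
```

```text
t 10.45 pos [0.5639 0.0149 0.0806] rot [ 1.7990e+02 -5.0000e-02  1.0641e+02] F [ 4.6  3.9 -2.5] T [ 0.67 -1.12  0.03] q [ 23.  17. -31. 104.  10.  61.   5.] w 0.0117
shift [-0.003 -0.002  0.003] turn [ 0.001 -0.001  0.001]
```

>>> {"api": "apply_moves", "payload": {"moves": [[0,0,0,0,0,0,0.55],[0,0,0,0,0,0,0.55],[0,0,0,0,0,0,0.55],[0,0,0,0,0,0,0.55],[0,0,0,0,0,0,0.55],[0,0,-0.2,0,0,0,0.55],[0,0,-0.35,0,0,0,0.55],[0,0,-0.35,0,0,0,0.55]], "grip_force": 40}}

```text
time_s: 11.25
tool_pos: [0.5662, 0.0145, 0.1552]
tool_rot: [179.6, 0.2, 106.4]
force: [-0.6, 0.4, 0.5]
grip_width: 0.0479
grasp_force: 0.0
```

```bash
python3 - <<'E'
from h import *
go([.5366,.1075,.15],106.3)
E
```

```text
t 11.25 pos [0.5662 0.0145 0.1552] rot [1.7957e+02 1.7000e-01 1.0641e+02] F [-0.6  0.4  0.5] T [ 0.04 -0.18 -0.06] q [ 24.  13. -32. 100.   7.  69.   7.] w 0.0479
shift [ 0.488 -0.011  0.025] turn [0.005 0.002 0.001]
```

>>> {"api": "apply_moves", "payload": {"moves": [[0.488,-0.01,0.02,0,0,0,0.55],[0.488,-0.01,0.02,0,0,0,0.55],[0.488,-0.01,0.02,0,0,0,0.55],[0.488,-0.01,0.02,0,0,0,0.55]]}}

```text
time_s: 11.65
tool_pos: [0.5329, 0.1085, 0.1461]
tool_rot: [-180.0, 0.0, 106.6]
force: [0.6, -1.7, 0.5]
grip_width: 0.0477
grasp_force: 0.0
```

```bash
python3 - <<'E'
from h import *
go([.5366,.1075,.103],106.3)
o=np.zeros((600,800,3),np.uint8)
for i,(c,x,y) in enumerate((("side",250,195),("top",245,205))):
    b=viewer.read_camera(c)[:,:,::-1]
    o[:,400*i:400*i+400]=cv2.resize(b[y:y+120,x:x+80],(400,600),interpolation=2)
cv2.imwrite("pics/sh1.png",cv2.convertScaleAbs(o,alpha=1.7))
E
```

```text
t 11.65 pos [0.5329 0.1085 0.1461] rot [-1.7996e+02  3.0000e-02  1.0662e+02] F [ 0.6 -1.7  0.5] T [-0.05 -0.1  -0.04] q [ 18.  11. -35. 103.   7.  68.  -3.] w 0.0477
shift [-0.01   0.017  0.216] turn [-0.001  0.     0.004]
```

View pics/sh1.png

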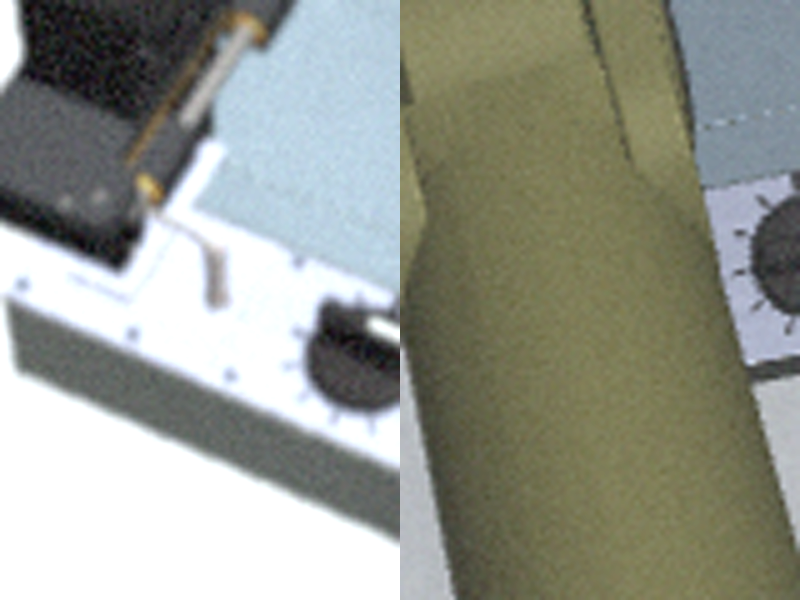

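The dial's white line points right, towards the third mark, and the gripper is above the bow. I descend and grip softly first.

>>> {"api": "apply_moves", "payload": {"moves": [[-0.01,0.017,0.1,0,0,0.003,0.55],[-0.01,0.017,0.2,0,0,0.003,0.55],[-0.01,0.017,0.216,0,0,0.003,0.55],[-0.01,0.017,0.216,0,0,0.003,0.55]]}}

```text
time_s: 12.15
tool_pos: [0.5373, 0.105, 0.1027]
tool_rot: [-179.9, -0.0, 106.0]
force: [0.2, 0.2, 0.3]
grip_width: 0.0479
grasp_force: 0.0
```

>>> {"api": "apply_moves", "payload": {"moves": [[0,0,0,0,0,0,0],[0,0,0,0,0,0,0],[0,0,0,0,0,0,0],[0,0,0,0,0,0,0],[0,0,0,0,0,0,0],[0,0,0,0,0,0,0],[0,0,0,0,0,0,0]], "grip_force": 15}}

```text
time_s: 12.85
tool_pos: [0.5376, 0.1063, 0.1035]
tool_rot: [180.0, 0.0, 106.2]
force: [-0.7, -0.0, -0.1]
grip_width: 0.0095
grasp_force: 15.0
```

```bash
python3 - <<'E'
from h import *
go([.5366,.1075,.103],106.3)
E
```

```text
t 12.85 pos [0.5376 0.1063 0.1035] rot [1.7999e+02 1.0000e-02 1.0617e+02] F [-0.7 -0.  -0.1] T [ 0.04 -0.07  0.04] q [ 17.  14. -35. 105.   9.  63.  -5.] w 0.0095
shift [ 0.007 -0.003  0.002] turn [ 0.     0.    -0.002]
```

>>> {"api": "apply_moves", "payload": {"moves": [[0,0,0,0,0,0,0],[0,0,0,0,0,0,0],[0,0,-0.01,0,0,0,0],[0,0,-0.02,0,0,0,0],[0,0,-0.03,0,0,0,0],[0,0,-0.04,0,0,0,0],[0,0,-0.05,0,0,0,0],[0,0,-0.05,0,0,0,0]], "grip_force": 35}}

```text
time_s: 13.65
tool_pos: [0.5377, 0.1063, 0.1136]
tool_rot: [180.0, 0.0, 106.2]
force: [-0.2, -0.1, -2.1]
grip_width: 0.0086
grasp_force: 35.0
```

10 mm up at only 2 N, so the bolt is free. I keep lifting.

>>> {"api": "apply_moves", "payload": {"moves": [[0,0,-0.04,0,0,0,0],[0,0,-0.08,0,0,0,0],[0,0,-0.12,0,0,0,0],[0,0,-0.16,0,0,0,0],[0,0,-0.2,0,0,0,0],[0,0,-0.24,0,0,0,0],[0,0,-0.3,0,0,0,0],[0,0,-0.4,0,0,0,0],[0,0,-0.5,0,0,0,0],[0,0,-0.6,0,0,0,0],[0,0,-0.7,0,0,0,0],[0,0,-0.8,0,0,0,0],[0,0,-0.9,0,0,0,0],[0,0,-0.95,0,0,0,0],[0,0,-0.95,0,0,0,0],[0,0,-0.95,0,0,0,0]]}}

```text
time_s: 15.25
tool_pos: [0.5372, 0.1063, 0.3027]
tool_rot: [-179.9, 0.0, 106.2]
force: [-0.0, 0.1, -1.4]
grip_width: 0.0084
grasp_force: 35.0
```

```bash
python3 - <<'E'
from h import *
go([.5376,.1063,.30],106.3)
o=np.zeros((600,800,3),np.uint8)
for i,(c,x,y) in enumerate((("side",210,130),("top",225,150))):
    b=viewer.read_camera(c)[:,:,::-1]
    o[:,400*i:400*i+400]=cv2.resize(b[y:y+210,x:x+140],(400,600),interpolation=2)
cv2.imwrite("pics/up.png",cv2.convertScaleAbs(o,alpha=1.7))
E
```

```text
t 15.25 pos [0.5372 0.1063 0.3027] rot [-179.95    0.    106.16] F [-0.   0.1 -1.4] T [-0.08 -0.14 -0.  ] q [ 19.   6. -35.  89.   4.  85.  -1.] w 0.0084
shift [-0.     0.002  0.014] turn [-0.001  0.    -0.002]
```

View pics/up.png

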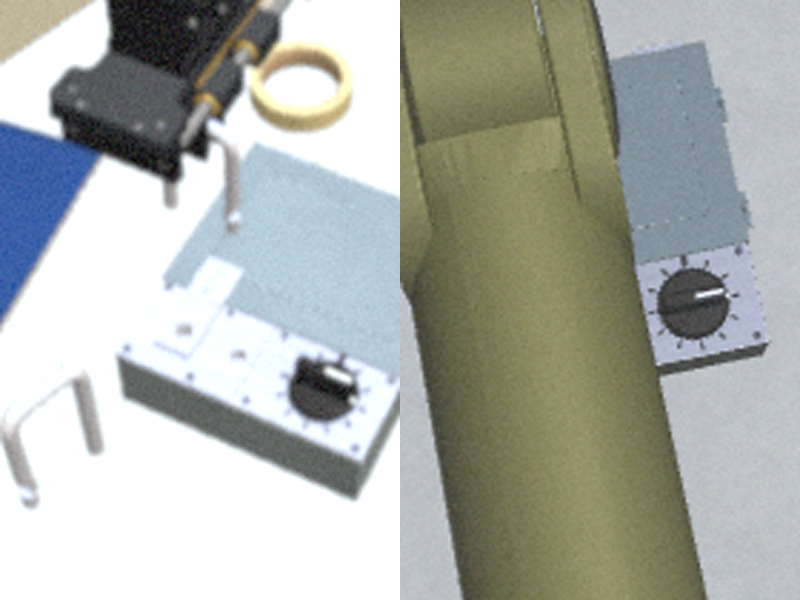

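The shackle is held legs down, with its leg ends at about (170,205) and (235,225). The two holes at (185,330) and (238,355) are empty, the lid is closed and the dial is at the third mark. The leg ends are about 0.15 m above the box, so I hand in.

```bash
python3 -c "
from cell import env
print(env.sign_off())"
```

```text
the job is handed in; nothing more can be done
None
```

The job is handed in at about 15 s: the dial was turned to the fifth mark and back to the third, and the shackle is held legs down about 0.15 m above the box with the lid closed.

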